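# Load the brush dryer and turn its heat right down

### The arm

A 7-joint arm with a two-finger parallel gripper is mounted at the origin on the work surface. World frame = base frame: x ahead of the robot, y to its left, z up, the work surface at z = 0. Lengths are in mm, angles in rad, forces in N, time in s.
With the tool pointing down it reaches from about 400 to 875 mm from the base axis. Payload 4.4 kg.
Tool frame: the origin (TCP) lies at the very end of the fingers, on their centre line; the grasp point (between the pads) lies 19 mm behind it; z points along the fingers, y is the direction in which the jaws open and shut (so a half turn about z gives the same grasp; the last joint's range is limited). The gripper opens to 85 mm and grips with 20 to 120 N. Pads are 22 mm wide; open, the fingers measure 114 mm over their backs; the gripper's body (76 mm by 85 mm) begins 54 mm behind the grasp point. The pads swing forward as they close: fully open they stand 13 mm farther back than shut.
Start: joints at [-1.401, 0.628, 0.038, 1.517, -0.027, 0.996, -0.02], TCP at [151.828, 632.033, 231.313] pointing down, gripper open.
Joint ranges: [-3.06, 3.06], [-0.37, 2.12], [-1.25, 1.32], [0.18, 2.47], [-1.1, 4.24], [0.23, 1.98], [-2.94, 2.94]. Speed limits (rad/s): [2.57, 2.57, 3.14, 3.14, 3.14, 3.14, 3.14].

### API

Orientations are given as [roll, pitch, yaw] about the fixed x, y, z axes, in that order (R = Rz(yaw) Ry(pitch) Rx(roll)).
In Python, from cell import ctrl, eyes gives the robot as it stands.
- The arm moves only by the tool move_arm, never from a script. Its argument "increments" is a list of rows, each a list of 6 numbers: the shift along the tool's x, y, z in cm, then the turn, a rotation vector about the tool's x, y, z in degrees. In form: [[x, y, z, wx, wy, wz], ...]. A call has 1 to 20 rows; each row is the pose to reach, as a shift and turn from the pose commanded when the call began, along the tool's axes at that moment; what a row does not reach only later rows make up. A row lasts 1/10 s, in which the tool goes at most 50 mm and 8.59 degrees, less where a joint would pass 70% of its speed; a pose out of reach is approached as far as the arm can. A call with a gripper value outside its range is refused whole. "grip" is the opening, from -1 (shut) to 1 (fully open), set as the call begins (left out, the last holds). The fingers move at their own pace and stop on an object; the grip force is fixed at half the most. Time passes only in rows, so rows that repeat a pose let the fingers close. It gives the time, the measured TCP pose, the force and the opening at its end, in the units of the state.
- ctrl.read_state(): the state, without advancing time (a new reading comes with each control period).
- eyes.get_image(name): name is "scene" or "top" or "wrist"; returns the picture (400x640x3 uint8, red, green, blue); there is no depth.
- eyes.calibration(name): a dict with "fx", "fy", "cx", "cy" (pixels), "pose" (4x4, takes a point from camera to world coordinates); the wrist camera has in their place "tool_from_camera" (4x4, takes a point from camera to tool coordinates, whose origin is the TCP and whose axes are the flange's). Camera axes: x right, y up, looking along -z (the intrinsics and any distortion apply to the point x, -y, -z); pixel columns grow to the right and rows downward; lengths in mm; the calibration is good to about 2 mm. A picture is of the moment at which its call begins: read the wrist's pose just before it. calibration takes no time and is no camera call.
- ctrl.finish_job(): hands the job in, once; it reports no verdict.
The state is a dict: "clock": time; "qpos": joint angles; "qd": joint speeds; "tau": joint torques, N m; "eef_pos": TCP position; "tool_rot": TCP orientation; "force": force on the tool from outside, world axes, zero at the start; "torque": the same for the moment, N m; "width": finger opening in mm.
Only numpy, scipy, OpenCV 4.12 (cv2) and the standard library are available. Lean on these libraries where they do the work, as an engineer would, in place of code of your own. Each camera call takes 0.05 s, during which the arm holds its last target. There are 200 camera calls.

### The job

Slide the tray of wet shoe brushes into the empty bay of the two-bay dryer, handle outwards, until it is fully home, and turn that bay's heat knob anticlockwise as far as it will go, because the wooden brushes need the lowest heat. Keep the brushes lying in their tray, and leave the tray and the knob of the other bay and the other things on the bench as they are.

Things in the scene. Friction and masses are not known exactly. Their poses are not given: they have to be found in the camera images.
- dryer: white two-bay bench dryer, fixed, 342 wide, 290 deep, up to 175 high. Origin: centre of its underside; x points from the open front (at x = -145) to the back, the way a tray slides in; y to the left of someone facing the front; z up. Outer walls 15, middle wall 12. Each bay: 150 wide, 70 high at the mouth, no floor, just a 1 mm dark mat on the bench, stop wall at x = 57. All in mm
- fascia (a point): middle of the dryer's flat control fascia, dryer frame (-103, 0, 115) mm; axes of the dryer. Over the bay mouths a console runs the full width: its nose, 70 to 85 mm above the bench, is flush with the dryer's front, and from there the fascia rises backwards at 35 degrees from level to x = -60 mm, 145 mm high. Behind it are clear lids 140 mm high and the blower housing
- bay_left (a point): where a tray's origin lies when it is fully home in the left bay: on the bench, dryer frame (-43, 81, 0) mm; axes of the dryer. A tray that is home has its front plate flush with the dryer's front; only its handle stands out
- bay_right (a point): the same for the right bay: dryer frame (-43, -81, 0) mm
- knob_left (a joint): angle of the left bay's heat knob, rad: 0 at the anticlockwise stop (lowest heat), growing clockwise, as seen from outside, to 4.71 at the other stop. It stands between 0.8 and 2.2 at the start, turns stiffly (0.05 N m) and stays where it is left
- knob_right (a joint): the same for the right bay's heat knob
- knob_left_grip (a point): left bay's black heat knob: a round skirt 60 across, with an upright bar grip 58 long, 14 thick, 28 high above the skirt, white pointer line on top. The point is on the axis, in the bar, 8 below its outer face, 32 out from the fascia. z points out along the axis (35 degrees from vertical, leaning to the dryer's front), x along the bar, pointer end at -x; they turn with the knob. In mm
- knob_right_grip (a point): right bay's heat knob, the same in shape, point and axes as the left one
- knob_left_tip (a point): pointer end of the left knob's bar: 28 mm from the grip point along its -x
- knob_right_tip (a point): pointer end of the right knob's bar: 28 mm from the grip point along its -x
- tray: loose open steel tray on the bench, 200 long (x), 138 wide (y), about 0.4 kg, holding two brushes. Origin: centre of its underside, handle not counted. Floor 3; side and back walls 30 high, 3 thick; front plate 55 high at x = -100, with a solid black handle out to x = -155: 26 wide, 10 to 34 above the bench. It goes in with +x ahead, 6 to spare each side. All in mm
- tray_b: an identical tray with two brushes that already stands home in the other bay, which may be the left or the right one. Leave it. Origin and axes as for tray
- brush_1: loose wooden shoe brush lying bristles down in the tray, 130 mm long (x), 44 mm wide, 38 mm high, 0.09 kg. Origin: centre of its underside
- brush_2: a second brush like brush_1, beside it in the tray
- sprayer: bystander: white trigger spray bottle, 72 mm across, 205 mm high. Origin: centre of its foot
- jug: bystander: white detergent jug, 75 x 130 mm, 235 mm high. Origin: centre of its foot
- jar: bystander: jar of shoe cream, 60 mm across, 62 mm high. Origin: centre of its foot
- shoe_tree: bystander: wooden shoe tree, 253 mm long (x), 62 mm wide, 58 mm high. Origin: on the bench under the middle of its length
Mind the look-alikes: they are no part of the job. Leave any purple look-alike of the brush_2 alone. Leave any red look-alike of the brush_1 alone.

How it is judged (in metres and radians):
At the end, for the whole second after the job is handed in: The tray stands in the empty bay, handle out, within 8 mm of fully home, 10 mm of the bay's middle and 4 degrees of its line, at rest; that bay's knob is within 0.07 rad of its anticlockwise stop; the other knob's pointer has moved under 6 mm; both brushes lie flat in the tray (((x of tray in the frame of dryer above -0.051 m and y of tray in the frame of dryer between 0.071 and 0.091 m and value of joint knob_left below 0.07 rad and distance of knob_right_tip from where it was at the start of the episode below 0.006 m) or (x of tray in the frame of dryer above -0.051 m and y of tray in the frame of dryer between -0.091 and -0.071 m and value of joint knob_right below 0.07 rad and distance of knob_left_tip from where it was at the start of the episode below 0.006 m)) and angle between the x axis of tray and the x axis of dryer, either way round below 0.07 rad and height (world z) of tray below 0.004 m and linear speed of tray below 0.01 m/s and x of brush_1 in the frame of tray between -0.075 and 0.075 m and y of brush_1 in the frame of tray between -0.06 and 0.06 m and z of each of brush_1, brush_2 in the frame of tray below 0.02 m and angle between each of brush_1, brush_2's own z axis and vertical below 0.5 rad and x of brush_2 in the frame of tray between -0.075 and 0.075 m and y of brush_2 in the frame of tray between -0.06 and 0.06 m); the robot touches nothing.
It fails at once if the tray in the other bay is pushed about (moved more than 15 mm) (distance of tray_b from where it was at the start of the episode above 0.015 m).
It fails at once if the spray bottle is knocked (moved more than 30 mm) (distance of sprayer from where it was at the start of the episode above 0.03 m).
It fails at once if the detergent jug is knocked (moved more than 30 mm) (distance of jug from where it was at the start of the episode above 0.03 m).
It fails at once if the jar is knocked (moved more than 30 mm) (distance of jar from where it was at the start of the episode above 0.03 m).
It fails at once if the shoe tree is knocked (moved more than 30 mm) (distance of shoe_tree from where it was at the start of the episode above 0.03 m).
It also fails if it takes over 56 s, if anything falls off the work surface, if the arm or the gripper's body presses on something with over 40 N, if the wrist force passes 120 N, or if a joint passes its speed limit or range.

## Working session

There is one attempt and no reset: what is moved stays moved. The work goes in short steps, Python scripts to look and compute and a tool call to move; the robot and the scene stay as the last step left them, time stands still between calls to the robot, and variables do not carry over. Pictures are saved under pics/ and viewed, about 8 in all and at most 12, crops included, and the job is handed in when it is done.

Besides the shell and the picture viewer there is one more tool, called after "Request:" as name([rows], argument=value, ...), one row to a line, values as JSON. move_arm: Moves the arm, as the interface text tells. Its arguments: {"type":"object","properties":{"increments":{"type":"array","items":{"type":"array","items":{"type":"number"}}},"grip":{"type":"number"}},"required":["increments"]}

```bash
mkdir -p pics; ls; cat > h.py <<'E'
import numpy as np, cv2
from scipy.spatial.transform import Rotation as R
from cell import ctrl, eyes
def Tt(s=None):
    s=s or ctrl.read_state(); T=np.eye(4); T[:3,:3]=R.from_euler('xyz',s['tool_rot']).as_matrix(); T[:3,3]=s['eef_pos']; return T
def snap(n,f):
    T=Tt(); im=eyes.get_image(n); c=eyes.calibration(n); cv2.imwrite('pics/'+f,im[:,:,::-1])
    P=T@np.array(c['tool_from_camera']) if n=='wrist' else np.array(c['pose'])
    np.savez('pics/'+f+'.npz',P=P,k=[c['fx'],c['fy'],c['cx'],c['cy']]); return im
def ray(f,u,v):
    d=np.load('pics/'+f+'.npz'); fx,fy,cx,cy=d['k']; P=d['P']
    r=P[:3,:3]@np.array([(u-cx)/fx,-(v-cy)/fy,-1]); return P[:3,3],r
def plane(f,u,v,z):
    o,r=ray(f,u,v); return o+r*(z-o[2])/r[2]
def pix(f,p):
    d=np.load('pics/'+f+'.npz'); fx,fy,cx,cy=d['k']; P=d['P']
    q=P[:3,:3].T@(np.array(p)-P[:3,3]); return np.array([cx+fx*q[0]/-q[2],cy+fy*q[1]/q[2]])
E
python3 - <<'E'
from h import *
print(ctrl.read_state())
a=snap('scene','s1.png');b=snap('top','t1.png')
for n in('scene','top','wrist'): print(eyes.calibration(n))
E
```

```text
pics
{'clock': 0.0, 'qpos': array([-1.40081147,  0.62937874,  0.0384413 ,  1.51839894, -0.0269674 ,
        0.99627321, -0.01997678]), 'qd': array([ 0.00158641,  0.00046679,  0.0014861 , -0.00058685, -0.00088817,
        0.00087035, -0.00098733]), 'tau': array([ 2.21580317e-04, -5.63388956e+01,  1.22586932e+00, -1.93439215e+01,
        1.09137470e-02,  1.06904531e-02,  8.34723490e-08]), 'eef_pos': array([151.67686709, 631.40027579, 230.35805093]), 'tool_rot': array([-3.13965320e+00,  5.47629602e-05,  2.90584864e+00]), 'force': array([ 1.18331353, -0.62080872, -0.46592375]), 'torque': array([ 0.03050376, -0.01368483, -0.05547747]), 'width': 85.18889501512477}
{'fx': 366.70245397858, 'fy': 366.70245397858, 'cx': 321.75114079265256, 'cy': 199.476719317183, 'pose': array([[-9.44263329e-02, -9.50028475e-01,  2.97539182e-01,
         8.76592868e+02],
       [ 9.95526051e-01, -8.90895602e-02,  3.14790652e-02,
        -4.85058376e+01],
       [-3.39837345e-03,  2.99180460e-01,  9.54190496e-01,
         1.10405542e+03],
       [ 0.00000000e+00,  0.00000000e+00,  0.00000000e+00,
         1.000
[... 231 characters left out ...]
01, -2.08917842e-02,  1.95186529e-02,
        -6.91219109e+01],
       [ 1.56529436e-02,  1.71399298e-01,  9.85077289e-01,
         1.34906865e+03],
       [ 0.00000000e+00,  0.00000000e+00,  0.00000000e+00,
         1.00000000e+00]])}
{'fx': 335.1513838451499, 'fy': 335.1513838451499, 'cx': 319.64604174016466, 'cy': 199.17543453584256, 'tool_from_camera': array([[ 3.64092741e-04,  9.45578877e-01,  3.25392769e-01,
         8.34318460e+01],
       [ 9.99999683e-01, -5.74849058e-04,  5.51556515e-04,
        -3.88183088e-01],
       [ 7.08591917e-04,  3.25392465e-01, -9.45578786e-01,
        -1.42608588e+02],
       [ 0.00000000e+00,  0.00000000e+00,  0.00000000e+00,
         1.00000000e+00]])}
```

View pics/s1.png

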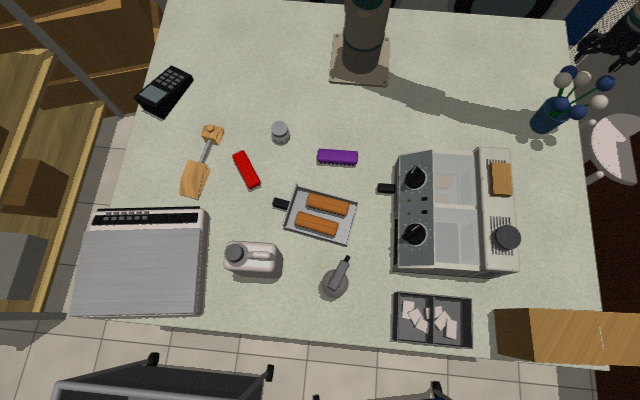

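View pics/t1.png

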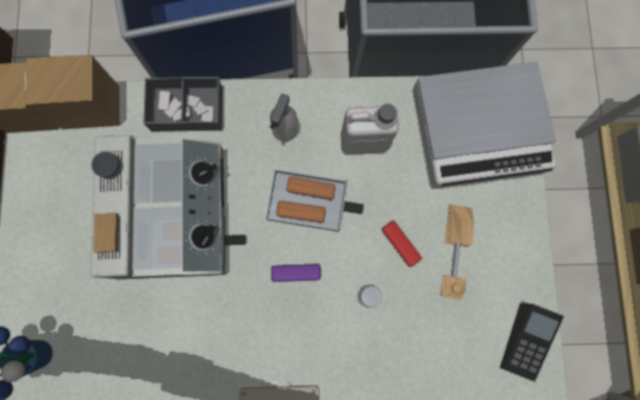

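The scene and top views agree. The dryer front faces -y at top px (223,140-272). tray_b's handle, px (235,240), is in the near (left) bay, so the empty bay is the right one, with its knob at px (203,172). The tray is at px (308,200), with its handle at px (353,208) pointing away from the dryer.

```bash
python3 - <<'E'
from h import *
for n in('top','scene'):
    f=n[0]+'1.png'; im=cv2.imread('pics/'+f)
    big=cv2.resize(im,None,fx=4,fy=4,interpolation=cv2.INTER_CUBIC)
    hsv=cv2.cvtColor(im,cv2.COLOR_BGR2HSV)
    m=(im.max(2)<60).astype('uint8')
    k,l,st,ce=cv2.connectedComponentsWithStats(m)
    for i in range(1,k):
        if 40<st[i,4]<900: print(n,st[i],ce[i].round(1),plane(f,*ce[i],34).round(0)[:2],plane(f,*ce[i],135).round(0)[:2])
    mo=((hsv[:,:,0]>3)&(hsv[:,:,0]<16)&(hsv[:,:,1]>130)&(hsv[:,:,2]>60)).astype('uint8')
    k,l,st,ce=cv2.connectedComponentsWithStats(mo)
    for i in range(1,k):
        if 200<st[i,4]<900: print('brush',n,st[i],ce[i].round(1),plane(f,*ce[i],40).round(0)[:2])
# canvas: top crops
a=cv2.imread('pics/t1.png')
c=cv2.resize(a[120:290,80:380],(800,453),interpolation=cv2.INTER_CUBIC); cv2.imwrite('pics/c1.png',c)
for nm,p in dict(trayTL=(278,172),TR=(347,181),BR=(340,230),BL=(269,222)).items(): print(nm,plane('t1.png',*p,30).round(0))
E
```

```text
top [123   0  58  29 874] [141.8  11.4] [1145.  376.] [1083.  342.]
top [  0  29  13  34 363] [ 5.3 46.9] [1041.  753.] [987. 690.]
top [147  85  75  46 579] [191.6 122. ] [811. 228.] [775. 205.]
top [94 86  8 18 69] [96.8 94.9] [894. 491.] [852. 448.]
top [  0 111  45  77 426] [  9.1 135.9] [781. 722.] [746. 661.]
top [ 30 110  24   8  71] [ 40.3 113.4] [843. 642.] [804. 588.]
top [442 152 109  24 803] [491.5 164.2] [ 675. -591.] [ 649. -551.]
top [107 159  13  19  65] [115.1 170.2] [679. 431.] [652. 393.]
top [221 159   3  48 102] [221.9 182.7] [638. 144.] [615. 127.]
top [192 162  25  22 373] [203.3 172.1] [669. 194.] [643. 174.]
top [443 170 104  16 136] [494.  177.6] [ 637. -595.] [ 614. -554.]
top [345 203  17  10 130] [353.  207.4] [ 563. -207.] [ 546. -197.]
top [192 225  24  23 403] [203.4 235.6] [496. 192.] [484. 172.]
top [631 229   9  54 309] [636.3 250.4] [ 431. -959.] [ 424. -891.]
top [224 235  21  11 172] [233.5 239.7] [483. 112.] [472.  98.]
top [  0 381  12  17 164] [  4.8 388.5] [123. 681.] [139. 623.]
brush top [289 179  44  18 400] [310.3 187.5] [619. -94.]
brush
[... 1410 characters left out ...]
 197.] [649. 174.]
scene [492 228  18  24 135] [497.2 241.3] [623. 443.] [647. 397.]
scene [232 248  12  14  41] [239.4 256.5] [ 739. -306.] [ 752. -282.]
scene [471 272  32   6  87] [486.9 274.4] [723. 409.] [737. 366.]
scene [392 292   7  49 201] [395. 316.] [862. 151.] [863. 132.]
scene [497 308  37  53 825] [519.9 333.5] [875. 493.] [875. 442.]
scene [423 381  28  19 196] [437.5 392. ] [1041.  269.] [1026.  239.]
scene [ 59 390  69  10 474] [ 87.8 395.7] [1137. -644.] [1113. -588.]
brush scene [307 193  42  23 570] [327.6 203.6] [556. -65.]
brush scene [295 212  43  24 593] [316.2 223.3] [621. -93.]
trayTL [666.  -7.  30.]
TR [ 637. -194.   30.]
BR [ 503. -171.   30.]
BL [529.  18.  30.]
```

View pics/c1.png

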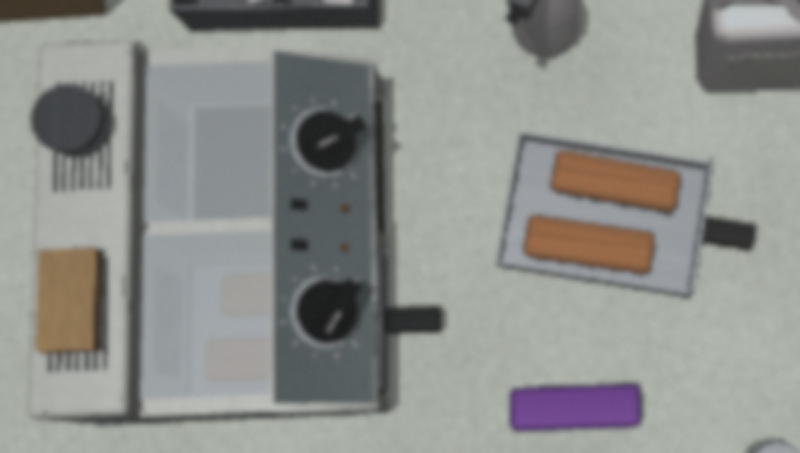

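The two views agree within 5 mm:

| Item | Measured position |
|---|---|
| Handle | (565,-208) |
| Right knob | (646,174) |
| Left knob | (485,172) |

The knob spacing is 161 mm against 162 given. Tray yaw is about 81.5° and dryer yaw about 90.7°. Next I go above the handle.

```bash
cat >> h.py <<'E'
def pose(p,yaw,t=0,spin=0):
    yaw,t=np.radians([yaw,t]); d=np.array([np.cos(yaw),np.sin(yaw),0]); k=np.array([0,0,1])
    x=d*np.cos(t)+k*np.sin(t); z=d*np.sin(t)-k*np.cos(t); M=np.eye(4)
    M[:3,:3]=np.c_[x,np.cross(z,x),z]@R.from_euler('z',spin,degrees=True).as_matrix(); M[:3,3]=p; return M
def inc(*Ms,T0=None):
    T0=Tt() if T0 is None else T0
    for M in Ms:
        D=np.linalg.inv(T0)@M; print(np.r_[D[:3,3]/10,np.degrees(R.from_matrix(D[:3,:3]).as_rotvec())].round(2).tolist())
E
python3 - <<'E'
from h import *
inc(pose((450,400,320),120),pose((560,-180,230),81.5))
print(plane('t1.png',285,130,80),plane('s1.png',333,288,40))
E
```

```text
[-34.41, -15.55, -8.93, -0.09, 0.04, 46.49]
[-58.66, -69.36, 0.17, -0.08, 0.08, 84.99]
[767.55682005 -29.61519626  80.        ] [802.89755154 -27.18784359  40.        ]
```

Request:
move_arm([
  [-34.4,-15.6,-9,0,0,46],
  [-34.4,-15.6,-9,0,0,46],
  [-34.4,-15.6,-9,0,0,46],
  [-34.4,-15.6,-9,0,0,46],
  [-34.4,-15.6,-9,0,0,46],
  [-34.4,-15.6,-9,0,0,46],
  [-34.4,-15.6,-9,0,0,46],
  [-58.7,-69.4,-4,0,0,85],
  [-58.7,-69.4,-4,0,0,85],
  [-58.7,-69.4,-4,0,0,85],
  [-58.7,-69.4,-4,0,0,85],
  [-58.7,-69.4,-4,0,0,85],
  [-58.7,-69.4,-4,0,0,85],
  [-58.7,-69.4,-4,0,0,85],
  [-58.7,-69.4,-4,0,0,85],
  [-58.7,-69.4,0.2,0,0,85],
  [-58.7,-69.4,0.2,0,0,85],
  [-58.7,-69.4,0.2,0,0,85],
  [-58.7,-69.4,0.2,0,0,85],
  [-58.7,-69.4,0.2,0,0,85],
], grip=1)

```text
clock: 2.1
eef_pos: [559.6, -184.9, 228.1]
tool_rot: [-3.141, 0.003, 1.418]
force: [-0.4, -0.6, -0.3]
width: 85.3
```

```bash
python3 - <<'E'
from h import *
s=ctrl.read_state(); print(s['clock'],s['eef_pos'],s['tool_rot'],s['qpos'].round(2))
snap('wrist','w1.png')
E
```

```text
2.1 [ 559.64509149 -184.88824713  228.08467189] [-3.14050951e+00  2.50884390e-03  1.41760133e+00] [-0.03  0.59  0.48  1.71 -0.32  0.93  0.42]
```

View pics/w1.png

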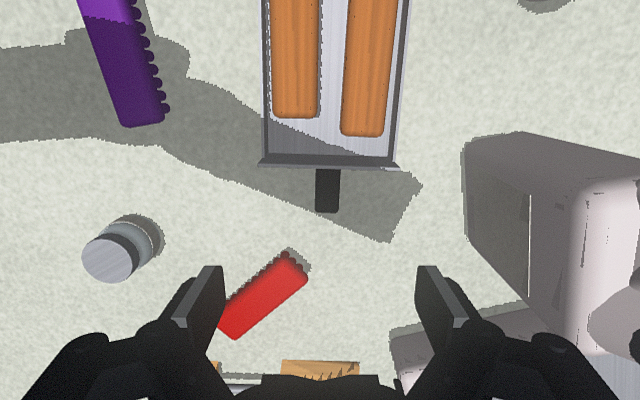

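The handle is clear in the wrist view: its end is at px (316-338, 211) and it meets the plate at px (317-340, 169). The jug, at right from x≈465, stays clear of the tray.

```bash
python3 - <<'E'
from h import *
f='w1.png'; im=cv2.imread('pics/'+f); m=(im[160:220,300:350].max(2)<45); ys,xs=np.nonzero(m)
for r in (172,178,190,200,208,211): 
    x=np.nonzero(im[r,300:355].max(1)<40)[0]+300; print(r,x.min(),x.max(),plane(f,x.min(),r,34).round(1),plane(f,x.max()+1,r,34).round(1))
L=plane(f,259,164,55);Rr=plane(f,400,167,55); print('plate',L,Rr,np.linalg.norm(L-Rr),np.degrees(np.arctan2(*(L-Rr)[1::-1]))+0)
print('jug edge',plane(f,462,150,200),plane(f,530,300,235), 'side',[plane(f,u,v,30).round(0) for u,v in((263,150),(263,5),(395,157),(408,5))])
E
```

```text
Traceback (most recent call last):
ValueError: zero-size array to reduction operation minimum which has no identity
```

```bash
python3 - <<'E'
from h import *
f='w1.png'; im=cv2.imread('pics/'+f)
for r in (172,178,190,200,208,211,214): 
    x=np.nonzero(im[r,305:350].max(1)<60)[0]+305
    if len(x): print(r,x.min(),x.max(),plane(f,x.min(),r,34).round(1),plane(f,x.max()+1,r,34).round(1))
L=plane(f,259,164,55);Rr=plane(f,400,167,55); print('plate',L,Rr,np.linalg.norm(L-Rr),(L+Rr)/2,np.degrees(np.arctan2(*(L-Rr)[1::-1]))+0)
print('jug edge',plane(f,462,150,200),plane(f,530,300,235), 'side',[plane(f,u,v,30).round(0) for u,v in((263,150),(263,5),(395,157),(408,5))])
E
```

```text
172 316 339 [ 555.7 -187.7   34. ] [ 580.2 -191.4   34. ]
178 316 339 [ 554.7 -194.    34. ] [ 579.4 -197.8   34. ]
190 316 338 [ 552.7 -206.9   34. ] [ 576.6 -210.6   34. ]
200 316 338 [ 550.9 -217.9   34. ] [ 575.1 -221.7   34. ]
208 315 338 [ 548.5 -226.8   34. ] [ 573.9 -230.7   34. ]
211 317 336 [ 550.1 -230.5   34. ] [ 571.3 -233.8   34. ]
plate [ 503.86097757 -166.17408027   55.        ] [ 637.61031861 -189.75180577   55.        ] 135.81161721079107 [ 570.73564809 -177.96294302   55.        ] 170.00244792729174
jug edge [ 639.88975567 -145.44516279  200.        ] [ 657.15886552 -214.36310118  235.        ] side [array([ 506., -158.,   30.]), array([533., -29.,  30.]), array([ 638., -185.,   30.]), array([661., -49.,  30.])]
```

```bash
python3 - <<'E'
from h import *
print('jug foot',plane('w1.png',463,150,0),plane('w1.png',468,240,0), plane('t1.png',345,130,100))
d=np.array([np.cos(np.radians(80)),np.sin(np.radians(80)),0]); P=np.array([570.7,-178,0])
g=P-42*d; print(g)
# grasp point at z=22, 42 mm out from plate; TCP 19 ahead along tool z, tilt 22
t=np.radians(22); z=d*np.sin(t)-np.array([0,0,np.cos(t)])
tcp=g+np.array([0,0,23])+19*z; print(tcp)
inc(pose(tcp-70*z,80,22),pose(tcp,80,22))
E
```

```text
jug foot [ 719.65593702 -196.28342309    0.        ] [ 724.17539859 -309.00671764    0.        ] [ 757.83546032 -187.19693854  100.        ]
[ 563.40677654 -219.36192563    0.        ]
[ 564.64272183 -212.35253155    5.38350676]
[-4.79, 0.84, 15.75, -0.23, 22.33, 1.0]
[-2.13, 0.89, 22.23, -0.23, 22.33, 1.0]
```

Request:
move_arm([
  [-4.8,0.8,15.6,0,22,1],
  [-4.8,0.8,15.6,0,22,1],
  [-4.8,0.8,15.6,0,22,1],
  [-4.8,0.8,15.6,0,22,1],
  [-4.8,0.8,15.6,0,22,1],
  [-3.5,0.8,19,0,22,1],
  [-2.2,0.9,21.8,0,22,1],
  [-2.2,0.9,21.8,0,22,1],
  [-2.2,0.9,21.8,0,22,1],
])

```text
clock: 3.05
eef_pos: [567.7, -201.6, 13.4]
tool_rot: [-3.14, -0.384, 1.408]
force: [-0.1, -0.7, 0.3]
width: 86.0
```

Request:
move_arm([
  [0,0,0,0,0,0],
  [0,0,0,0,0,0],
  [0,0,0,0,0,0],
  [0,0,0,0,0,0],
  [0,0,0,0,0,0],
  [0,0,0,0,0,0],
  [0,0,0,0,0,0],
  [0,0,0,0,0,0],
], grip=-1)

```text
clock: 3.85
eef_pos: [566.2, -203.8, 12.1]
tool_rot: [-3.139, -0.384, 1.404]
force: [-1.1, -0.8, 5.4]
width: 25.0
```

```bash
python3 - <<'E'
from h import *
s=ctrl.read_state(); print(s['clock'],s['eef_pos'],s['tool_rot'],s['qpos'].round(2),s['force'],s['width'])
# tray after alignment: centre line x=645.5, yaw 90.7, front plate at y=-70 ; grasp 42 out
def tc(plate,yaw):
    d=np.array([np.cos(np.radians(yaw)),np.sin(np.radians(yaw)),0]);t=np.radians(22);z=d*np.sin(t)-np.array([0,0,np.cos(t)])
    return pose(np.array([*plate,0])-42*d+np.array([0,0,26.5])+19*z,yaw,22)
inc(tc((610,-130),85),tc((647,-85),90.7))
snap('wrist','w2.png')
E
```

```text
3.85 [ 566.17817149 -203.77056609   12.1262429 ] [-3.13882401 -0.38366244  1.40354458] [ 0.42  0.94  0.15  1.69 -0.7   0.79  0.92] [-1.07904193 -0.81713697  5.38253336] 25.0129733588085
[4.08, 3.38, 1.99, 1.56, 0.01, -4.25]
[8.8, 6.63, 3.89, 3.69, 0.0, -9.53]
```

View pics/w2.png

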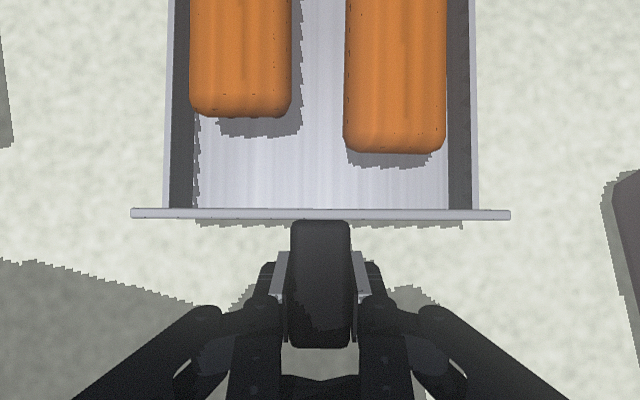

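The grip holds: width 25 on the 26 mm handle, grasp 33 mm out from the plate, and the brushes lie flat. Next I align the tray in front of the right bay.

```bash
cat >> h.py <<'E'
def follow(plate0,yaw0,plate1,yaw1,n,T0=None):
    # rigid tray motion carried by the tool
    T=Tt() if T0 is None else T0
    def F(p,y):
        M=np.eye(4); M[:3,:3]=R.from_euler('z',y,degrees=True).as_matrix(); M[:2,3]=p; return M
    G=np.linalg.inv(F(plate0,yaw0))@T
    inc(*[F(np.array(plate0)+(np.array(plate1)-plate0)*k/n,yaw0+(yaw1-yaw0)*k/n)@G for k in range(1,n+1)],T0=T)
E
python3 - <<'E'
from h import *
follow((570.7,-178),80,(645.5,-85),90.7,12)
E
```

```text
[0.8, 0.53, 0.32, 0.33, -0.0, -0.83]
[1.61, 1.05, 0.65, 0.67, -0.0, -1.65]
[2.42, 1.58, 0.97, 1.0, -0.01, -2.48]
[3.22, 2.11, 1.3, 1.34, -0.01, -3.31]
[4.03, 2.64, 1.62, 1.67, -0.01, -4.13]
[4.84, 3.16, 1.94, 2.0, -0.01, -4.96]
[5.65, 3.69, 2.27, 2.34, -0.02, -5.79]
[6.46, 4.22, 2.59, 2.67, -0.02, -6.61]
[7.27, 4.74, 2.92, 3.0, -0.02, -7.44]
[8.08, 5.27, 3.25, 3.34, -0.02, -8.27]
[8.89, 5.8, 3.57, 3.67, -0.02, -9.1]
[9.7, 6.32, 3.9, 4.01, -0.03, -9.92]
```

Request:
move_arm([
  [0.8,0.53,0.32,0.33,0,-0.83],
  [1.61,1.05,0.65,0.67,0,-1.65],
  [2.42,1.58,0.97,1,0,-2.48],
  [3.22,2.11,1.3,1.34,0,-3.31],
  [4.03,2.64,1.62,1.67,0,-4.13],
  [4.84,3.16,1.94,2,0,-4.96],
  [5.65,3.69,2.27,2.34,0,-5.79],
  [6.46,4.22,2.59,2.67,0,-6.61],
  [7.27,4.74,2.92,3,0,-7.44],
  [8.08,5.27,3.25,3.34,0,-8.27],
  [8.89,5.8,3.57,3.67,0,-9.1],
  [9.7,6.32,3.9,4,0,-9.92],
  [9.7,6.32,3.9,4,0,-9.92],
  [9.7,6.32,3.9,4,0,-9.92],
  [9.7,6.32,3.9,4,0,-9.92],
])

```text
clock: 5.4
eef_pos: [646.6, -111.5, 12.2]
tool_rot: [-3.14, -0.383, 1.591]
force: [1.2, -2.0, 5.3]
width: 25.1
```

```bash
python3 - <<'E'
from h import *
s=ctrl.read_state(); print(s['clock'],s['eef_pos'],s['tool_rot'],s['qpos'].round(2),s['force'],s['width'])
snap('wrist','w3.png'); snap('top','t3.png')
a=cv2.imread('pics/w3.png'); b=cv2.resize(cv2.imread('pics/t3.png')[120:290,80:380],(340,193),interpolation=cv2.INTER_CUBIC)
c=np.zeros((593,640,3),'uint8'); c[:400]=a; c[400:,:340]=b; cv2.imwrite('pics/c3.png',c)
E
```

```text
5.4 [ 646.5611973  -111.47164556   12.15485501] [-3.14045549 -0.38312603  1.59115661] [ 0.24  0.99  0.14  1.52 -0.64  0.88  0.82] [ 1.24685992 -2.03671839  5.26642411] 25.05454177370834
```

View pics/c3.png

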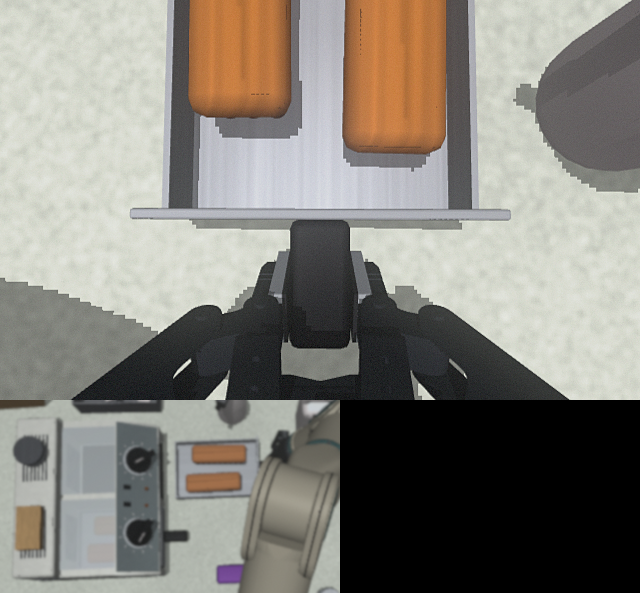

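```bash
python3 - <<'E'
from h import *
def c(u,v,z): return plane('t1.png',80+u/2.6667,120+v/2.6667,z).round(1)
for n,p in dict(noseR=(379,65,85),noseL=(383,404,85),ridgeR=(275,52,145),ridgeL=(274,402,145),kR=(327,140,127),kL=(328,311,127)).items(): print(n,c(*p))
s=np.load('pics/s1.png.npz')
for p in ((413.4,234.3),(414.2,178.2)): print('scene knob',plane('s1.png',*p,127))
# tray in t3: gradients
im=cv2.imread('pics/t3.png'); m=cv2.resize(im[155:215,225:320],None,fx=8,fy=8,interpolation=cv2.INTER_CUBIC); cv2.imwrite('pics/c4.png',m)
m1=cv2.resize(im[130:285,170:245],None,fx=4,fy=4,interpolation=cv2.INTER_CUBIC); 
canv=np.zeros((max(480,0)+0,760,3),'uint8');canv[:480]=m;cv2.imwrite('pics/c4.png',canv)
for p in ((646.5-69,115,30),(646.5+69,115,30)): print(pix('t3.png',p))
E
```

```text
noseR [729.6 135.8  85. ]
noseL [397.9 129.8  85. ]
ridgeR [725.4 223.4 145. ]
ridgeL [399.  217.8 145. ]
kR [644.1 177.3 127. ]
kL [482.1 174.2 127. ]
scene knob [647.17357309 175.81585747 127.        ]
scene knob [484.32038079 174.8250522  127.        ]
[232.79770678 204.90480507]
[232.94893911 155.17101717]
```

View pics/c4.png

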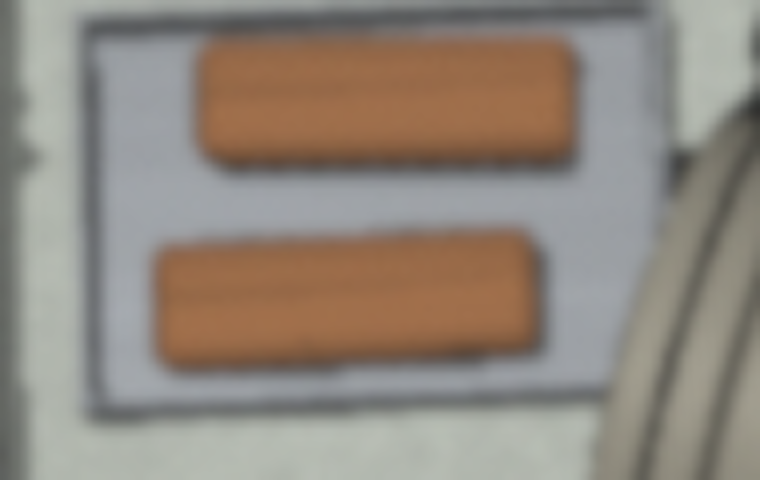

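```bash
python3 - <<'E'
from h import *
def c(u,v,z=30): return plane('t3.png',225+(u+.5)/8-.5,155+(v+.5)/8-.5,z).round(1)
A=c(82,18);B=c(92,416);C=c(650,9);D=c(605,393);print(A,B,C,D,'mid',(A+B)/2)
ang=lambda p,q: np.degrees(np.arctan2(q[1]-p[1],q[0]-p[0]))
print(ang(C,A),ang(D,B),ang(B,A)+90)
# from wrist w3
f='w3.png'
L=plane(f,130,212,55);Rr=plane(f,511,213,55);print(L,Rr,np.linalg.norm(L-Rr),(L+Rr)/2,ang(Rr,L)-90)
for v in (30,200): print([plane(f,u,v,30).round(1) for u in (171-(200-v)*.01,477)])
E
```

```text
[710.8 109.9  30. ] [572.8 106.3  30. ] [710.2 -83.9  30. ] [577.  -65.8  30. ] mid [641.8 108.1  30. ]
89.82261425246776 91.39799254776308 91.49433359126654
[578.05704118 -87.40554099  55.        ] [715.17678719 -84.86562849  55.        ] 137.14326779478162 [646.61691418 -86.13558474  55.        ] -268.93881348072745
[array([577.4,  -5.7,  30. ]), array([714.9,  -2.9,  30. ])]
[array([581.5, -81.8,  30. ]), array([714.7, -79. ,  30. ])]
```

```bash
python3 - <<'E'
from h import *
follow((646.6,-86),91.06,(648.7,-76),90.9,1)
follow((646.6,-86),91.06,(647.2,30),90.9,1)
E
```

```text
[0.92, 0.22, 0.37, -0.06, 0.0, 0.15]
[10.76, 0.29, 4.34, -0.06, 0.0, 0.15]
```

Request:
move_arm([
  [0.9,0.22,0.36,0,0,0.15],
  [0.9,0.22,0.36,0,0,0.15],
  [1.8,0.23,0.72,0,0,0.15],
  [2.7,0.23,1.08,0,0,0.15],
  [3.6,0.24,1.44,0,0,0.15],
  [4.5,0.24,1.81,0,0,0.15],
  [5.4,0.25,2.17,0,0,0.15],
  [6.3,0.26,2.54,0,0,0.15],
  [7.2,0.26,2.9,0,0,0.15],
  [8.1,0.27,3.26,0,0,0.15],
  [9,0.28,3.63,0,0,0.15],
  [9.9,0.28,3.99,0,0,0.15],
  [10.8,0.29,4.35,0,0,0.15],
  [10.8,0.29,4.35,0,0,0.15],
  [10.8,0.29,4.35,0,0,0.15],
])

```text
clock: 7.0
eef_pos: [647.1, 6.0, 12.2]
tool_rot: [-3.139, -0.385, 1.588]
force: [0.6, -1.5, 6.0]
width: 25.2
```

```bash
python3 - <<'E'
from h import *
s=ctrl.read_state(); print(s['clock'],s['eef_pos'],s['tool_rot'],s['qpos'].round(2),s['force'],s['torque'],s['width'])
snap('wrist','w5.png')
follow((647.2,30),90.9,(645.7,125),90.9,8)
follow((647.2,30),90.9,(645.5,143),90.9,1)
E
```

```text
7.0 [647.12513453   6.00253723  12.15214675] [-3.13915602 -0.38477113  1.58772682] [ 0.09  0.96  0.11  1.62 -0.7   0.77  0.73] [ 0.58277881 -1.5071897   5.99944558] [-0.33690562 -0.20655318 -0.17859966] 25.191793014322574
[1.1, 0.0, 0.45, -0.0, 0.0, 0.0]
[2.2, 0.0, 0.89, -0.0, 0.0, 0.0]
[3.3, 0.01, 1.34, -0.0, 0.0, 0.0]
[4.4, 0.01, 1.78, -0.0, 0.0, 0.0]
[5.5, 0.01, 2.23, -0.0, 0.0, 0.0]
[6.6, 0.01, 2.68, -0.0, 0.0, 0.0]
[7.71, 0.02, 3.12, -0.0, 0.0, 0.0]
[8.81, 0.02, 3.57, -0.0, 0.0, 0.0]
[10.47, 0.03, 4.24, -0.0, 0.0, 0.0]
```

View pics/w5.png

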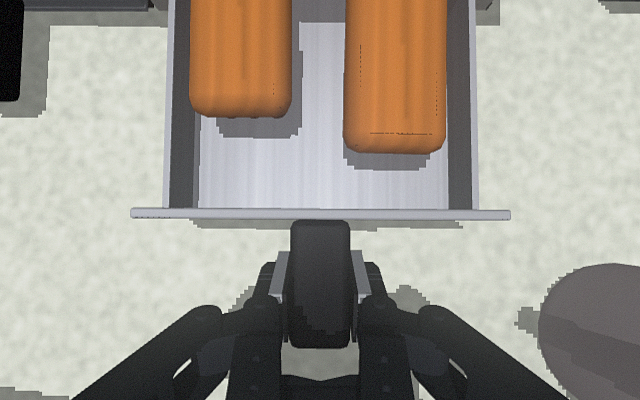

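The tray is inside the mouth with no side force and margins that look symmetric (wall ends at px ≈155-165 and ≈475-495). I push on.

Request:
move_arm([
  [1.1,0,0.45,0,0,0],
  [2.2,0,0.9,0,0,0],
  [3.3,0,1.34,0,0,0],
  [4.4,0,1.78,0,0,0],
  [5.5,0,2.23,0,0,0],
  [6.6,0.01,2.68,0,0,0],
  [7.7,0.02,3.12,0,0,0],
  [8.8,0.02,3.57,0,0,0],
  [8.8,0.02,3.57,0,0,0],
  [8.8,0.02,3.57,0,0,0],
])

```text
clock: 8.05
eef_pos: [645.6, 101.3, 12.1]
tool_rot: [-3.139, -0.385, 1.588]
force: [0.3, -0.7, 5.6]
width: 24.9
```

Request:
move_arm([
  [0.28,0,0.11,0,0,0],
  [0.56,0,0.22,0,0,0],
  [0.84,0,0.34,0,0,0],
  [0.84,0,0.34,0,0,0],
  [0.84,0,0.34,0,0,0],
])

```text
clock: 8.55
eef_pos: [645.8, 106.1, 12.1]
tool_rot: [-3.14, -0.381, 1.586]
force: [-1.2, -8.3, 9.3]
width: 25.4
```

Request:
move_arm([
  [0.2,0,0.08,0,0,0],
  [0.4,0,0.16,0,0,0],
  [0.6,0,0.24,0,0,0],
  [0.6,0,0.24,0,0,0],
])

```text
clock: 8.95
eef_pos: [646.0, 112.6, 12.1]
tool_rot: [-3.14, -0.381, 1.586]
force: [0.1, -7.6, 9.5]
width: 25.0
```

```bash
python3 - <<'E'
from h import *
s=ctrl.read_state(); print(s['clock'],s['eef_pos'],s['tool_rot'],s['force'],s['torque'],s['width'])
snap('wrist','w6.png')
E
```

```text
8.95 [645.96731101 112.57449523  12.13844288] [-3.14045821 -0.3806482   1.58575186] [ 0.14003475 -7.56878395  9.51426812] [-1.02700513  0.08758982  0.0588495 ] 24.95151234129182
```

View pics/w6.png

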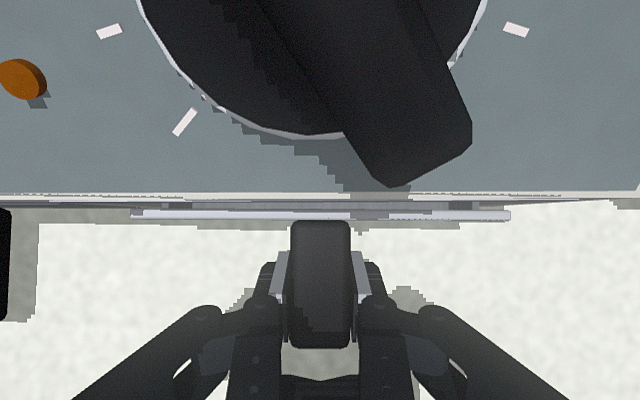

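Request:
move_arm([
  [0.2,0,0.08,0,0,0],
  [0.4,0,0.16,0,0,0],
  [0.6,0,0.24,0,0,0],
  [0.6,0,0.24,0,0,0],
])

```text
clock: 9.4
eef_pos: [645.9, 119.1, 12.1]
tool_rot: [-3.141, -0.381, 1.586]
force: [0.5, -8.1, 10.0]
width: 25.1
```

```bash
python3 - <<'E'
from h import *
f='w6.png'
for v in (193,200): print('nose',plane(f,320,v,85),plane(f,320,v,70)); 
print('plate',plane(f,320,214,55), plane(f,320,210,55))
E
```

```text
nose [645.91316433 143.01462717  85.        ] [645.90516378 144.02872918  70.        ]
nose [645.94296432 141.1154962   85.        ] [645.93989486 141.81534336  70.        ]
plate [646.01590614 137.4754344   55.        ] [645.9933447 138.9132577  55.       ]
```

```bash
python3 - <<'E'
from h import *
snap('wrist','w7.png')
a=cv2.imread('pics/w6.png');b=cv2.imread('pics/w7.png')
cv2.imwrite('pics/c7.png',np.hstack([a[170:360,180:480],b[170:360,180:480]]))
E
```

```text
(no output)
```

View pics/c7.png

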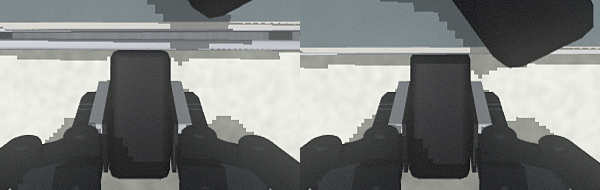

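Request:
move_arm([
  [0.15,0,0.06,0,0,0],
  [0.3,0,0.12,0,0,0],
  [0.45,0,0.18,0,0,0],
  [0.45,0,0.18,0,0,0],
  [0.45,0,0.18,0,0,0],
])

```text
clock: 9.95
eef_pos: [646.0, 120.2, 12.1]
tool_rot: [-3.141, -0.377, 1.584]
force: [0.2, -14.7, 14.1]
width: 25.1
```

```bash
python3 - <<'E'
from h import *
for v in (218,222,224): print('nose',plane('w7.png',320,v,85),plane('w7.png',320,v,70)); 
E
```

```text
nose [645.96745344 142.77096329  85.        ] [645.97817783 142.66636348  70.        ]
nose [645.98426859 141.69330599  85.        ] [645.99777574 141.41036304  70.        ]
nose [645.99266879 141.15494987  85.        ] [646.0075661  140.78291356  70.        ]
```

Request:
move_arm([
  [0.2,0,0.08,0,0,0],
  [0.4,0,0.16,0,0,0],
  [0.4,0,0.16,0,0,0],
  [0.4,0,0.16,0,0,0],
])

```text
clock: 10.35
eef_pos: [646.2, 120.3, 12.0]
tool_rot: [-3.142, -0.372, 1.582]
force: [-4.2, -21.9, 18.2]
width: 24.6
```

The tray is home: 4 mm more commanded moved it only 0.1 mm while the force rose from 15 to 22 N. I relax the push, release and retreat.

Request:
move_arm([
  [-0.2,0,-0.08,0,0,0],
  [-0.4,0,-0.16,0,0,0],
  [-0.5,0,-0.2,0,0,0],
  [-0.5,0,-0.2,0,0,0],
])

```text
clock: 10.75
eef_pos: [646.1, 120.3, 12.0]
tool_rot: [-3.141, -0.378, 1.584]
force: [-1.3, -11.6, 11.3]
width: 25.2
```

Request:
move_arm([
  [0,0,0,0,0,0],
  [0,0,0,0,0,0],
  [0,0,0,0,0,0],
  [0,0,0,0,0,0],
  [0,0,-1,0,0,0],
  [0,0,-3,0,0,0],
  [0,0,-6,0,0,0],
  [-1,0,-10,0,0,0],
  [-2,0,-14,0,0,0],
  [-2,0,-17,0,0,0],
  [-2,0,-17,0,0,0],
  [-2,0,-17,0,0,0],
], grip=1)

```text
clock: 11.95
eef_pos: [646.4, 44.5, 162.6]
tool_rot: [-3.139, -0.385, 1.588]
force: [-0.5, 0.3, -0.7]
width: 85.1
```

```bash
python3 - <<'E'
from h import *
s=ctrl.read_state(); print(s['clock'],s['eef_pos'],s['tool_rot'],s['qpos'].round(2),s['force'],s['width'])
snap('wrist','w8.png')
E
```

```text
11.95 [646.38515572  44.4865685  162.55029501] [-3.13864842 -0.38470787  1.58808918] [-0.02  0.75  0.19  1.59 -0.63  0.98  0.54] [-0.50057422  0.30118566 -0.71341545] 85.08363665241643
```

View pics/w8.png

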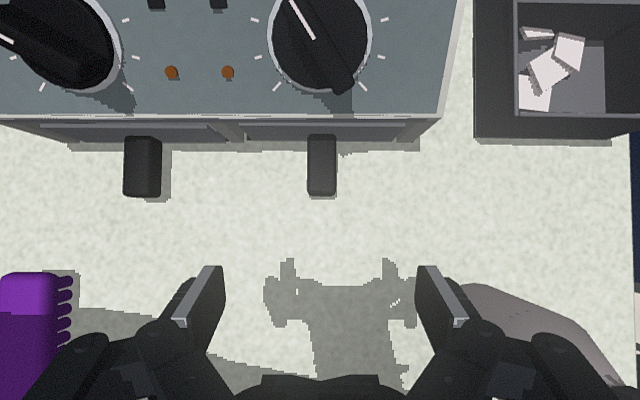

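The tray's handle, px (322,165), stands out like tray_b's at (142,165). The right knob's white line at px (290-314, 0-38) points up-left, about 32° anticlockwise from upslope, so roughly 1.8 rad. I go over the knob along its axis and measure the line there.

```bash
cat >> h.py <<'E'
FC=np.array([645.3,184.5,115.]); YD=90.9
AX=-pose((0,0,0),YD,35)[:3,2]
E
python3 - <<'E'
from h import *
print(AX); inc(pose(FC+120*AX,YD,35))
print(pix('w8.png',FC),pix('w8.png',FC+40*AX))
E
```

```text
[ 0.00900935 -0.57350568  0.81915204]
[8.46, 0.19, -2.17, -0.35, 12.92, 0.06]
[321.74374749  37.05734866] [321.87203253  45.7587581 ]
```

Request:
move_arm([
  [4.2,0.1,-1.5,0,7,0],
  [8.2,0.1,-2.3,0,13,0],
  [8.2,0.1,-2.3,0,13,0],
  [8.2,0.1,-2.3,0,13,0],
  [8.2,0.1,-2.3,0,13,0],
])

```text
clock: 12.5
eef_pos: [645.5, 111.4, 212.0]
tool_rot: [-3.134, -0.609, 1.585]
force: [0.5, -0.3, 0.3]
width: 85.2
```

```bash
python3 - <<'E'
from h import *
s=ctrl.read_state(); print(s['clock'],s['eef_pos'],s['tool_rot'],s['qpos'].round(2))
f='w9.png'; im=snap('wrist',f)
def onpl(u,v,h):
    o,r=ray(f,u,v); P=FC+h*AX; q=o+r*((P-o)@AX)/(r@AX)-P
    F=pose((0,0,0),YD,35)[:3,:3]; return (F.T@q)[:2].round(1)   # x upslope, y right
c=pix(f,FC+40*AX); print('exp centre px',c)
m=((im.min(2)>170)).astype('uint8'); yy,xx=np.mgrid[:400,:640]; c0=pix(f,FC+12*AX)
m[np.hypot(xx-c0[0],yy-c0[1])>150]=0
k,l,st,ce=cv2.connectedComponentsWithStats(m)
for i in range(1,k):
    if st[i,4]>60:
        ys,xs=np.nonzero(l==i); vx,vy,_,_=cv2.fitLine(np.c_[xs,ys].astype('f4'),2,0,.01,.01).ravel()
        t=(xs-ce[i][0])*vx+(ys-ce[i][1])*vy
        e=[onpl(ce[i][0]+vx*a,ce[i][1]+vy*a,40) for a in (t.min(),t.max())]; d=e[1]-e[0]
        print(st[i],ce[i].round(1),e,'ang',np.degrees(np.arctan2(d[1],d[0])).round(1))
# skirt: dark blob
d=(im.max(2)<45).astype('uint8'); d=cv2.morphologyEx(d,cv2.MORPH_OPEN,np.ones((3,3)))
k,l,st,ce=cv2.connectedComponentsWithStats(d)
for i in range(1,k):
    if st[i,4]>2000: print('dark',st[i],ce[i].round(1))
E
```

```text
12.5 [645.49518127 111.37067538 211.95506288] [-3.13395706 -0.60928053  1.58519417] [ 0.05  0.73  0.08  1.57 -0.76  1.08  0.58]
exp centre px [321.36295083 201.5183756 ]
[  186    40   272   300 31853] [334.4 177.1] [array([104.6,   0.7]), array([-119.3,   22.2])] ang 174.5
[279 146  83  65 721] [319.1 166.1] [array([ 24.9, -29.5]), array([26.5, 26.7])] ang 88.4
[297 172  19  26  87] [306.2 184.1] [array([ 21.7, -16.5]), array([ 3.5, -4.4])] ang 146.4
[181 241 150   4 389] [256.5 242.3] [array([ -32.3, -104.2]), array([-32.1,   6.4])] ang 89.9
dark [  55  155  102   72 3547] [107.8 190.1]
```

View pics/w9.png

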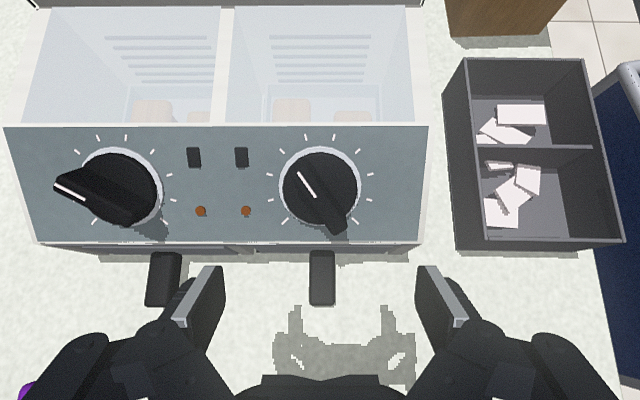

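The line on the knob face runs from (3.5,-4.4) to (21.7,-16.5) mm in the fascia axes. The pointer is 33.6° anticlockwise of upslope, and the axis is within 2 mm of what I expected. I spin -33.6° and straddle the bar.

```bash
python3 - <<'E'
from h import *
C=FC-1.0*pose((0,0,0),YD,35)[:3,1]
inc(pose(C+75*AX,YD,35,-33.6),pose(C+18*AX,YD,35,-33.6))
E
```

```text
[0.42, 0.01, 4.65, -0.39, -0.04, -33.66]
[0.42, 0.05, 10.35, -0.39, -0.04, -33.66]
```

Request:
move_arm([
  [0.4,0,2,0,0,-8.5],
  [0.4,0,3,0,0,-17],
  [0.4,0,4,0,0,-25],
  [0.4,0,4.6,0,0,-33.6],
  [0.4,0,4.6,0,0,-33.6],
  [0.4,0,6.5,0,0,-33.6],
  [0.4,0,8.5,0,0,-33.6],
  [0.4,0,10.1,0,0,-33.6],
  [0.4,0,10.1,0,0,-33.6],
  [0.4,0,10.1,0,0,-33.6],
  [0.4,0,10.1,0,0,-33.6],
])

```text
clock: 13.65
eef_pos: [645.5, 172.3, 133.8]
tool_rot: [2.775, -0.5, 2.268]
force: [-0.1, 0.5, 0.8]
width: 85.5
```

```bash
python3 - <<'E'
from h import *
s=ctrl.read_state(); print(s['clock'],s['qpos'].round(2),s['force'],s['torque'])
C=FC-1.0*pose((0,0,0),YD,35)[:3,1]
print('h',(s['eef_pos']-FC)@AX, 'fascia xy',pose((0,0,0),YD,35)[:3,:3].T@(s['eef_pos']-FC)); inc(pose(C+18*AX,YD,35,-33.6))
E
```

```text
13.65 [ 0.06  0.82 -0.11  1.64 -0.74  0.85  1.14] [-0.09089453  0.50808285  0.79054076] [-0.62310352 -0.04776289 -0.06562641]
h 22.396367008533566 fascia xy [  0.73246553  -0.02720575 -22.39636701]
[-0.01, -0.12, 0.44, -0.17, -0.09, -0.04]
```

Turning from here would bring joint 7 to its limit (1.14 + 1.77 = 2.91, limit 2.94). I back out and take the bar half a turn round instead.

Request:
move_arm([
  [0,0,-3,0,0,0],
  [0,0,-6,0,0,0],
  [0,0,-6,0,0,0],
  [0,0,-6,0,0,8],
  [0,0,-6,0,0,16],
  [0,0,-6,0,0,24],
  [0,0,-6,0,0,32],
  [0,0,-6,0,0,40],
  [0,0,-6,0,0,48],
  [0,0,-6,0,0,56],
  [0,0,-6,0,0,64],
  [0,0,-6,0,0,72],
  [0,0,-6,0,0,80],
  [0,0,-6,0,0,88],
  [0,0,-6,0,0,90],
  [0,0,-6,0,0,90],
])

```text
clock: 15.25
eef_pos: [645.4, 139.0, 182.3]
tool_rot: [-2.611, -0.32, 0.516]
force: [-0.0, -0.4, 0.6]
width: 85.4
```

Request:
move_arm([
  [0,0,0,0,0,8],
  [0,0,0,0,0,16],
  [0,0,0,0,0,24],
  [0,0,0,0,0,32],
  [0,0,0,0,0,40],
  [0,0,0,0,0,48],
  [0,0,0,0,0,56],
  [0,0,0,0,0,64],
  [0,0,0,0,0,72],
  [0,0,0,0,0,80],
  [0,0,0,0,0,88],
  [0,0,0,0,0,90],
  [0,0,0,0,0,90],
])

```text
clock: 16.55
eef_pos: [645.5, 138.9, 182.3]
tool_rot: [-2.774, 0.501, -0.871]
force: [0.4, -0.4, -0.0]
width: 85.3
```

```bash
python3 - <<'E'
from h import *
s=ctrl.read_state(); print(s['clock'],s['qpos'].round(2),s['force'])
C=FC-1.0*pose((0,0,0),YD,35)[:3,1]
print('fascia xy',pose((0,0,0),YD,35)[:3,:3].T@(s['eef_pos']-FC)); inc(pose(C+18*AX,YD,35,146.4))
E
```

```text
16.55 [-0.23  0.82  0.51  1.61 -1.06  1.22 -1.76] [ 0.35109808 -0.35317659 -0.04814312]
fascia xy [  1.27364141  -0.49675741 -81.3017157 ]
[0.1, 0.09, 6.33, 0.21, 0.2, 0.06]
```

Request:
move_arm([
  [0.1,0.1,2,0,0,0],
  [0.1,0.1,4,0,0,0],
  [0.1,0.1,6.2,0,0,0],
  [0.1,0.1,6.2,0,0,0],
  [0.1,0.1,6.2,0,0,0],
  [0.1,0.1,6.2,0,0,0],
])

```text
clock: 17.15
eef_pos: [645.2, 171.9, 131.6]
tool_rot: [-2.774, 0.499, -0.873]
force: [-0.4, -0.5, -0.6]
width: 85.2
```

Request:
move_arm([
  [0,0,0,0,0,0],
  [0,0,0,0,0,0],
  [0,0,0,0,0,0],
  [0,0,0,0,0,0],
  [0,0,0,0,0,0],
  [0,0,0,0,0,0],
  [0,0,0,0,0,0],
  [0,0,0,0,0,0],
], grip=-1)

```text
clock: 17.95
eef_pos: [644.1, 172.9, 130.9]
tool_rot: [-2.776, 0.501, -0.872]
force: [-3.4, -0.5, 3.8]
width: 12.5
```

```bash
python3 - <<'E'
from h import *
s=ctrl.read_state(); print(s['clock'],s['qpos'].round(2),s['force'],s['torque'],s['width'])
print('fascia xy',pose((0,0,0),YD,35)[:3,:3].T@(s['eef_pos']-FC))
E
```

```text
17.95 [-0.22  0.86  0.37  1.65 -1.08  1.08 -1.75] [-3.42284953 -0.49958645  3.76798746] [-0.53211834  0.37365219  0.34222121] 12.493466486587852
fascia xy [ -0.37113229  -1.347709   -19.66242199]
```

Request:
move_arm([
  [0,0,0,0,0,-5],
  [0,0,0,0,0,-10],
  [0,0,0,0,0,-15],
  [0,0,0,0,0,-20],
  [0,0,0,0,0,-25],
  [0,0,0,0,0,-30],
  [0,0,0,0,0,-35],
  [0,0,0,0,0,-40],
  [0,0,0,0,0,-45],
  [0,0,0,0,0,-50],
  [0,0,0,0,0,-55],
  [0,0,0,0,0,-60],
  [0,0,0,0,0,-60],
])

```text
clock: 19.25
eef_pos: [644.3, 173.4, 131.2]
tool_rot: [-2.53, -0.032, 0.07]
force: [-1.9, -1.9, 3.9]
width: 12.7
```

```bash
cat > st.py <<'E'
from h import *
s=ctrl.read_state(); F=pose((0,0,0),YD,35)[:3,:3]; T=Tt(s); x=F.T@T[:3,0]
print(s['clock'],s['qpos'].round(2),'Ffascia',(F.T@s['force']).round(1),'torque',s['torque'].round(2),'Mz',(T[:3,:3].T@s['torque'])[2].round(2),s['width'].round(1))
print('fascia xy',(F.T@(s['eef_pos']-FC)).round(1),'spin',np.degrees(np.arctan2(x[1],x[0])).round(1))
E
python3 st.py
```

```text
Traceback (most recent call last):
  File "st.py", line 3, in <module>
    print(s['clock'],s['qpos'].round(2),'Ffascia',(F.T@s['force']).round(1),'torque',s['torque'].round(2),'Mz',(T[:3,:3].T@s['torque'])[2].round(2),s['width'].round(1))
                                                                                                                                                    ^^^^^^^^^^^^^^^^
AttributeError: 'float' object has no attribute 'round'
```

```bash
sed -i "s/,s\['width'\].round(1))/,s['width'])/" st.py; python3 st.py
```

```text
19.25 [-0.1   0.83  0.17  1.64 -0.95  0.97 -0.79] Ffascia [ 0.7 -1.9 -4.2] torque [-0.38  0.4   0.31] Mz -0.02 12.702656612828692
fascia xy [  0.2  -1.2 -19.6] spin 86.4
```

Request:
move_arm([
  [0,0,0,0,0,-5],
  [0,0,0,0,0,-10],
  [0,0,0,0,0,-15],
  [0,0,0,0,0,-20],
  [0,0,0,0,0,-25],
  [0,0,0,0,0,-30],
  [0,0,0,0,0,-33],
  [0,0,0,0,0,-36],
  [0,0,0,0,0,-38],
  [0,0,0,0,0,-38],
  [0,0,0,0,0,-38],
])

```text
clock: 20.35
eef_pos: [644.2, 173.6, 131.4]
tool_rot: [-2.654, -0.387, 0.644]
force: [-2.4, -1.2, 6.1]
width: 12.7
```

```bash
python3 st.py
```

```text
20.35 [-0.01  0.82  0.02  1.64 -0.85  0.9  -0.21] Ffascia [ 2.5 -2.4 -5.6] torque [-0.34  0.41  0.39] Mz -0.08 12.702315889691175
fascia xy [  0.4  -1.2 -19.7] spin 48.5
```

Request:
move_arm([
  [0,0,0,0,0,-2],
  [0,0,0,0,0,-4],
  [0,0,0,0,0,-6],
  [0,0,0,0,0,-6],
  [0,0,0,0,0,-6],
])

```text
clock: 20.85
eef_pos: [644.2, 173.6, 131.4]
tool_rot: [-2.692, -0.433, 0.741]
force: [-2.9, -1.1, 5.2]
width: 12.5
```

```bash
python3 st.py
```

```text
20.85 [ 0.    0.82 -0.    1.64 -0.83  0.89 -0.12] Ffascia [ 2.1 -3.  -4.9] torque [-0.13  1.11 -0.66] Mz 1.18 12.478006249104965
fascia xy [  0.5  -1.3 -19.6] spin 42.8
```

Request:
move_arm([
  [0,0,0,0,0,-2],
  [0,0,0,0,0,-4],
  [0,0,0,0,0,-4],
])

```text
clock: 21.15
eef_pos: [644.2, 173.6, 131.4]
tool_rot: [-2.72, -0.462, 0.806]
force: [-2.3, -1.1, 6.8]
width: 12.9
```

```bash
python3 st.py
```

```text
21.15 [ 0.01  0.82 -0.02  1.64 -0.82  0.88 -0.06] Ffascia [ 3.1 -2.3 -6.2] torque [ 0.01  1.92 -1.7 ] Mz 2.49 12.88150448230545
fascia xy [  0.5  -1.3 -19.7] spin 39.0
```

The torque rose from 0 to 2.5 N m near 45° of spin, so the knob is on its stop. I release most of the twist, open and retreat along the axis.

Request:
move_arm([
  [0,0,0,0,0,2],
  [0,0,0,0,0,3.5],
  [0,0,0,0,0,3.5],
])

```text
clock: 21.45
eef_pos: [644.2, 173.6, 131.4]
tool_rot: [-2.695, -0.437, 0.748]
force: [-2.3, -0.4, 5.4]
width: 12.6
```

Request:
move_arm([
  [0,0,0,0,0,0],
  [0,0,0,0,0,0],
  [0,0,0,0,0,0],
  [0,0,0,0,0,0],
  [0,0,0,0,0,0],
  [0,0,-2,0,0,0],
  [0,0,-5,0,0,0],
  [0,0,-9,0,0,0],
  [0,0,-13,0,0,0],
  [0,0,-13,0,0,0],
  [0,0,-13,0,0,0],
], grip=1)

```text
clock: 22.55
eef_pos: [646.6, 98.0, 237.8]
tool_rot: [-2.702, -0.439, 0.757]
force: [-0.7, 0.1, 0.4]
width: 85.0
```

```bash
python3 st.py; python3 - <<'E'
from h import *
f='w10.png'; im=snap('wrist',f); snap('top','t10.png'); snap('scene','s10.png')
F=pose((0,0,0),YD,35)[:3,:3]
print('exp centre px',pix(f,FC+40*AX))
def onpl(u,v,h):
    o,r=ray(f,u,v); P=FC+h*AX; q=o+r*((P-o)@AX)/(r@AX)-P; return (F.T@q)[:2].round(1)
m=((im.min(2)>150)).astype('uint8')
k,l,st,ce=cv2.connectedComponentsWithStats(m)
for i in range(1,k):
    if 20<st[i,4]<3000:
        ys,xs=np.nonzero(l==i); vx,vy,_,_=cv2.fitLine(np.c_[xs,ys].astype('f4'),2,0,.01,.01).ravel()
        t=(xs-ce[i][0])*vx+(ys-ce[i][1])*vy
        e=[onpl(ce[i][0]+vx*a,ce[i][1]+vy*a,40) for a in (t.min(),t.max())]; d=e[1]-e[0]
        print(st[i],ce[i].round(1),e,'ang',np.degrees(np.arctan2(d[1],d[0])).round(1))
a=cv2.imread('pics/t10.png')[120:290,80:380]; b=cv2.imread('pics/t1.png')[120:290,80:380]
c=np.zeros((400,940,3),'uint8'); c[:,:640]=cv2.imread('pics/w10.png'); c[:170,640:]=a; c[200:370,640:]=b; cv2.imwrite('pics/c10.png',cv2.resize(c,(800,340),interpolation=cv2.INTER_AREA))
E
```

```text
22.55 [ 0.08  0.7   0.06  1.55 -0.73  1.12 -0.18] Ffascia [ 0.3 -0.7 -0.2] torque [-0.59  0.02  0.01] Mz 0.01 84.95831829645842
fascia xy [-4.000e-01 -1.000e-01 -1.502e+02] spin 41.9
exp centre px [318.95632369 194.43278347]
[421   0  51  40 844] [441.5  14.3] [array([ 41. , 127.5]), array([ 38.7, 165. ])] ang 93.5
[ 465   11   57   92 2631] [493.8  58.8] [array([-28.6, 137.2]), array([ 14.4, 177.6])] ang 43.2
[451  30  25  20 138] [462.1  40.6] [array([ 17.4, 139.1]), array([ 16.9, 157.1])] ang 91.6
[281 146  74  71 558] [309.3 165.1] [array([ 27.5, -19.7]), array([18.5, 37. ])] ang 99.0
[360 184  10   3  23] [364.3 185.3] [array([-15.8,  29.2]), array([-20.7,  34.3])] ang 133.9
[315 203   4  28  59] [316.9 215.9] [array([-21.4, -22.5]), array([-4.7, -5.6])] ang 45.3
[212 232 129 106 477] [278.1 282.6] [array([ -37. , -167.5]), array([-36.3,  -8.9])] ang 89.7
[165 257  51  32 258] [186.5 264.7] [array([  37.6, -151.3]), array([  20. , -104.1])] ang 110.4
[453 317  16  11  98] [458.9 321.6] [array([-175.9,    6.9]), array([-176.9,   22.7])] ang 93.6
```

The pointer line now lies at -134.7° (stop expected at -135°). I check the handle protrusion against tray_b numerically.

```bash
python3 - <<'E'
from h import *
d=np.array([np.cos(np.radians(YD)),np.sin(np.radians(YD))])
def run(f,z,box):
    im=cv2.imread('pics/'+f); u0,v0,u1,v1=box; m=(im[v0:v1,u0:u1].max(2)<70).astype('uint8')
    k,l,st,ce=cv2.connectedComponentsWithStats(m); i=1+st[1:,4].argmax()
    pts=np.argwhere(l==i); return [plane(f,u0+u,v0+v,z)[:2] for v,u in pts],st[i]
for f,bs in {'w8.png':((118,160,170,215),(300,160,345,215))}.items():
    for b in bs:
        P,st=run(f,34,b); P=np.array(P); print(f,st,'end along dryer',np.percentile(P@d,1).round(1),'mid x',P[:,0].mean().round(1))
for f in('t1.png','t10.png','s1.png','s10.png'):
    im=cv2.imread('pics/'+f); m=(im.max(2)<60).astype('uint8'); k,l,st,ce=cv2.connectedComponentsWithStats(m)
    for i in range(1,k):
        p=plane(f,*ce[i],34)
        if 60<st[i,4]<500 and 430<p[0]<700 and 60<p[1]<150: print(f,st[i],p.round(1))
a=cv2.imread('pics/t1.png').astype(int);b=cv2.imread('pics/t10.png').astype(int)
D=(abs(a-b).max(2)>45).astype('uint8');k,l,st,ce=cv2.connectedComponentsWithStats(D)
for i in range(1,k):
    if st[i,4]>15: print('diff',st[i])
E
```

```text
w8.png [   5    0   39   38 1388] end along dryer 75.8 mid x 489.6
w8.png [32  0  4 31 65] end along dryer 82.1 mid x 658.0
t1.png [221 159   3  48 102] [638.1 143.9  34. ]
t1.png [224 235  21  11 172] [483.4 112.3  34. ]
t10.png [224 235  11  10  85] [483.5 125.7  34. ]
s1.png [377 168  21  44 254] [490.4 120.2  34. ]
s1.png [394 219   4  46 168] [648.4 144.6  34. ]
diff [  224    76   129   310 19168]
diff [271 111  15  18  69]
diff [344 185   3  10  18]
diff [343 201  21  14 244]
diff [281 215  32   6  56]
diff [319 214   4   6  17]
diff [235 236   9   9  59]
diff [271 264  49  18 739]
diff [ 50 331   8   7  31]
diff [  59  335  186   65 6383]
diff [  1 363  17  19 245]
diff [ 43 368   7   7  36]
diff [302 387  13   5  48]
```

```bash
python3 - <<'E'
from h import *
f='w8.png'; im=cv2.imread('pics/'+f)
d=np.array([np.cos(np.radians(YD)),np.sin(np.radians(YD))])
for u in (135,148,318,326): print(u,im[180:204,u].max(1).tolist())
for u,v in((142,193),(320,193)): print(plane(f,u,v,34).round(1),(plane(f,u,v,34)[:2]@d).round(1))
def purple(f):
    h=cv2.cvtColor(cv2.imread('pics/'+f),cv2.COLOR_BGR2HSV); m=((h[:,:,0]>130)&(h[:,:,0]<155)&(h[:,:,1]>120)).astype('uint8')
    k,l,st,ce=cv2.connectedComponentsWithStats(m); i=1+st[1:,4].argmax(); x,y,w,hh,a=st[i]; return st[i],plane(f,x+w,y,38).round(0),plane(f,x,y,38).round(0)
for g in('t1.png','t3.png','t10.png','s1.png','s10.png','w8.png'): print(g,purple(g))
E
```

```text
135 [49, 53, 53, 52, 50, 52, 51, 59, 58, 60, 52, 59, 60, 56, 54, 49, 31, 139, 234, 220, 220, 217, 221, 221]
148 [51, 45, 53, 50, 53, 51, 49, 52, 51, 54, 55, 53, 52, 53, 50, 51, 37, 72, 131, 143, 133, 136, 171, 233]
318 [77, 79, 79, 85, 86, 83, 81, 85, 83, 86, 80, 73, 76, 75, 69, 75, 118, 148, 132, 165, 227, 219, 220, 219]
326 [77, 80, 81, 78, 85, 81, 84, 81, 85, 82, 81, 76, 73, 78, 73, 67, 106, 148, 146, 179, 232, 224, 219, 222]
[490.2  86.2  34. ] 78.5
[645.9  89.1  34. ] 78.9
t1.png (array([273, 266,  46,  14, 589], dtype=int32), array([ 409., -112.,   38.]), array([411.,   9.,  38.]))
t3.png (array([273, 266,  20,  14, 247], dtype=int32), array([410., -44.,  38.]), array([411.,   9.,  38.]))Traceback (most recent call last):
  File "<stdin>", line 9, in <module>
  File "<stdin>", line 8, in purple
ValueError: attempt to get argmax of an empty sequence
```

```bash
python3 -c "
from h import *
print(ctrl.finish_job())"
```

```text
the job is handed in; nothing more can be done
None
```

The tray is in the empty right bay, handle outwards and fully home, and that bay's heat knob is at its anticlockwise stop. I handed the job in at about 23 s of the 56 s allowed; no verdict is reported.

**Tray:** I slid it in until the last 4 mm commanded gave only 0.1 mm of travel, with the push force at 22 N. After release, the ends of its handle and tray_b's were level within about 1.5 mm. The brushes lay flat as the tray entered and were visible through the lid afterwards.

**Knob:** I first straddled the bar the wrong way round, which would have run the last joint to its limit. I backed out and gripped it half a turn round. The torque rose from 0 to 2.5 N m at the stop. Afterwards the white pointer line measured -134.7° from upslope, against about -135° expected if the dial's 270° travel is symmetric about upslope.

**Other things on the bench:** I never touched the left knob, tray_b or the bystanders on purpose, and saw no movement in the pictures I viewed.

**Checks that failed or were limited:**
- The viewer's 12-picture limit refused my last picture, so the final knob check is numeric only.
- My automatic handle comparison missed most of the new tray's handle with its dark threshold, so I compared pixel rows instead.
- In the final top view the purple brush was hidden by the arm. Its visible edge had not moved in the previous top view.

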